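Hold the ball bar over the find for the scale scan

ROBOT

A 7-joint arm with a two-finger parallel gripper is mounted at the origin on a cart in front of the work surface, level with it; the furniture and walls round the work are solid. World frame = base frame: x ahead of the robot, y to its left, z up, the work surface at z = 0. Lengths are in m, angles in rad, forces in N, time in s.
With the tool pointing down it reaches from about 0.425 to 0.875 m from the base axis. Payload 9.9 kg.
Tool frame: the origin (TCP) lies at the very end of the fingers, on their centre line; the grasp point (between the pads) lies 19 mm behind it (r.grip_depth is the distance from the TCP to the grasp point, in m); z points along the fingers, y is the direction in which the jaws open and shut (so a half turn about z gives the same grasp; the last joint's range is limited). The gripper opens to 85 mm and grips with 20 to 120 N. Pads are 22 mm wide; open, the fingers measure 114 mm over their backs; the gripper's body (76 mm by 85 mm) begins 54 mm behind the grasp point. The pads swing forward as they close: fully open they stand 13 mm farther back than shut.
Start: joints at [-1.403, 0.576, 0.025, 1.437, -0.015, 1.129, -0.057], TCP at [0.168, 0.654, 0.195] pointing down, gripper open.
Joint ranges: [-2.76, 2.76], [-0.34, 2.15], [-1.52, 1.57], [0.19, 2.46], [-1.09, 4.23], [0.17, 1.99], [-2.82, 2.82]. Speed limits (rad/s): [2.22, 2.22, 3.01, 3.01, 3.14, 3.14, 3.14].

INTERFACE

Orientations are given as a rotation vector (axis times angle).
In Python, from bench import r gives the robot as it stands.
- The arm moves only by the shell command python3 -m crank 'ROWS' [FORCE]. ROWS is a JSON object of lists of equal length, an entry for each row: "jaw": the opening, from 0 (shut) to 1 (fully open); "dp": the shift along the world's x, y, z in mm, a list of three; "twist": the turn about the world's z in rad. In form: {"jaw": [jaw, ...], "dp": [[x, y, z], ...], "twist": [twist, ...]}. A call has 1 to 8 rows; each row is the pose to reach, as a shift and turn from the pose commanded when the call began; what a row does not reach only later rows make up. A row lasts 1/8 s, in which the tool goes at most 62.5 mm and 10.7 degrees, less where a joint would pass 70% of its speed; a pose out of reach is approached as far as the arm can. A call with a gripper value outside its range is refused whole. The fingers move at their own pace and stop on an object; FORCE is the grip in N (left out, the last holds). Time passes only in rows, so rows that repeat a pose let the fingers close. It gives the time, the measured TCP pose, the force and the opening at its end, in the units of the state.
- r.get_obs(): the state, without advancing time (a new reading comes with each control period).
- r.get_image(name): name is "side" or "top" or "wrist"; returns a dict with "pixels" (400x640x3 uint8, blue, green, red), "range_z" (400x640 float32, m along the optical axis (not along the pixel's ray), 0 where there is no reading), "fov_y" (degrees; the focal length in pixels is half the picture's height over the tangent of half this angle, whatever the lens; pixels are square), "cx", "cy" (the principal point, pixels), "origin" and "orientation" of the camera in the world. Camera axes: x right, y down, z forward; pixel columns grow to the right and rows downward; lengths in m; the calibration is good to about 2 mm. A picture is of the moment at which its call begins.
- r.sign_off(): hands the job in, once; it reports no verdict.
The state is a dict: "t": time; "joint_positions": joint angles; "joint_velocities": joint speeds; "effort": joint torques, N m; "tool_pos": TCP position; "tcp_rot": TCP orientation; "contact_force": force on the tool from outside, world axes, zero at the start; "moment": the same for the moment, N m; "gripper_width": opening from 0.0 (shut) to 1.0 (fully open).
Only numpy, scipy, OpenCV 4.12 (cv2) and the standard library are available. Lean on these libraries where they do the work, as an engineer would, in place of code of your own. Each camera call takes 0.05 s, during which the arm holds its last target.

TASK

The find on the foam block is about to get its scale scan: pick up the reference ball bar by its rod with a light grip (it is a calibrated piece: about 40 N at most), lift it higher than everything in the row of things that stands between, and carry it over that row without knocking any of it. Stop with the bar level and feet down, the middle of its rod centred over the find at about 25 mm clear above it, the rod running along the foam block's length, touching neither find nor block. Finish there, still holding the bar steady in the air: do not put it down or let go.

Things in the scene. Friction and masses are not known exactly. Their poses are not given: they have to be found in the camera images.
- ball_bar_rod (a point): reference ball bar, loose on the desk, 202 mm long, 0.2 kg: black round rod 10 mm thick, free over 138 mm, a white 32 mm ball at each end (centres 85 mm from the middle), each ball on a black 28 mm foot. Point: middle of the rod, on its axis, 31.5 mm above the feet's underside; it balances there. y runs along the rod (either way round is equal), z up from the feet
- foam_block: grey foam block, 50 x 70 mm and 50 mm high, does not move; origin at the centre of its underside, on the desk; y runs along its 70 mm length, z up. It may be on the left or on the right, with the ball bar on the other side.
- flake_top (a point): the find: a dark flint flake, 27 x 44 mm and 14 mm thick, lying loose and flat on the middle of the foam block, its length about along the block's. This point is the centre of its top, 64 mm above the desk. With the bar 25 mm clear above it the rod's axis is 30 mm above this point (94 mm above the desk).
- finds_box_mid (a point): small lidded card box, 68 x 104 mm and 45 mm high, loose, one of the three in the row (the row runs along x at y about 0.03; the three may stand in any order); point at its centre, half-way up.
- mug_mid (a point): white mug with a handle, about 80 x 113 mm with the handle and 91 mm high, loose, one of the row; point at the centre of its outline, half-way up.
- air_blower_mid (a point): rubber air blower standing on its foot, 58 mm wide, upright nozzle, 125 mm high, the tallest of the row, loose; point on its axis, half-way up.
Things that resemble listed ones, but are neither listed nor needed, are in the scene too. Leave any red or turquoise look-alike of the foam_block alone.

How it is judged:
By the outcome, as a careful person would: the job done as asked, in the order asked, and still so for the second after the job is handed in, while the arm keeps its last pose, push and grip.
It also fails if it takes over 43 s, if anything falls off the work surface, if the arm or the gripper's body presses on something with over 40 N, if the wrist force passes 120 N, or if a joint passes its speed limit or range.

## Working session

There is one attempt and no reset: what is moved stays moved. The work goes in short steps, Python scripts to look and compute and a shell command to move; the robot and the scene stay as the last step left them, time stands still between calls to the robot, and variables do not carry over. Pictures are saved under pics/ and viewed, and the job is handed in when it is done.

```bash
mkdir -p pics; ls; cat > h.py <<'E'
import numpy as np,cv2
from scipy.spatial.transform import Rotation as R
from bench import r
def cam(n):
    im=r.get_image(n); return im
def pts(im):
    p=im["range_z"];h,w=p.shape;f=h/2/np.tan(np.radians(im["fov_y"])/2)
    v,u=np.mgrid[:h,:w]
    d=np.stack([(u-im["cx"])/f,(v-im["cy"])/f,np.ones_like(p)],-1)
    o=np.array(im["orientation"]); M=o if o.shape==(3,3) else R.from_rotvec(o).as_matrix()
    return (d*p[...,None])@M.T+np.array(im["origin"])
E
python3 - <<'E'
from h import *
print(r.get_obs())
for n in ("top","side","wrist"):
    im=cam(n); cv2.imwrite(f"pics/{n}0.png",im["pixels"]); np.save(f"pics/{n}0.npy",pts(im)); print(n,im["origin"],im["orientation"],im["fov_y"])
E
```

```text
pics
{'t': 0.0, 'joint_positions': array([-1.40282794,  0.57654218,  0.02482606,  1.43789916, -0.01500588,
        1.1290035 , -0.05651212]), 'joint_velocities': array([ 1.04778530e-03, -1.30110801e-03, -9.51912470e-05, -5.30622535e-06,
       -7.08691787e-04,  2.73809437e-04, -4.48204634e-05]), 'effort': array([ 1.14145532e-04, -7.65762377e+01,  2.25100815e+00, -2.85958833e+01,
        1.54835824e-02,  1.28084316e-02, -2.87537273e-05]), 'tool_pos': array([0.16801142, 0.6532284 , 0.19433866]), 'tcp_rot': array([-3.94361710e-01, -3.11660280e+00,  2.61104499e-03]), 'contact_force': array([-0.02737433, -0.03807943,  0.04615087]), 'moment': array([ 0.00022658, -0.02429472, -0.01696589]), 'gripper_width': 0.9974471473964325}
top [0.33168559 0.05703821 0.94701138] [-2.12603642  2.11188161 -0.18062493] 52.419719405940945
side [ 0.50864979 -1.05464753  0.47038744] [-1.89968137  0.01087233  0.00707257] 45.402881555590064
wrist [0.09205118 0.67386542 0.37323026] [2.27711923 1.7663252  0.27522966] 67.2797838511418
```

View pics/top0.png

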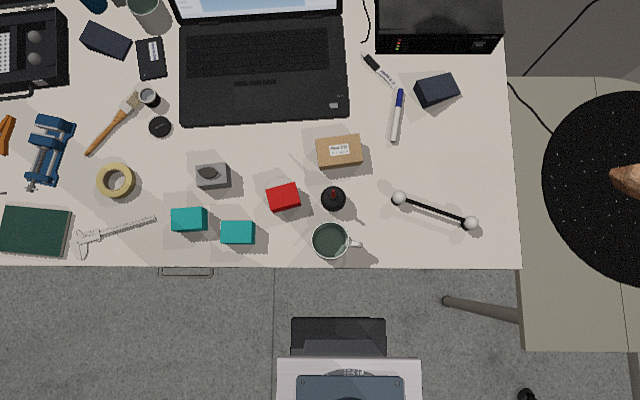

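View pics/side0.png

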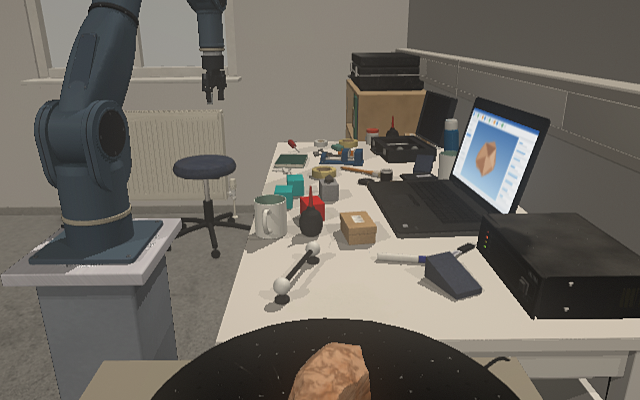

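View pics/wrist0.png

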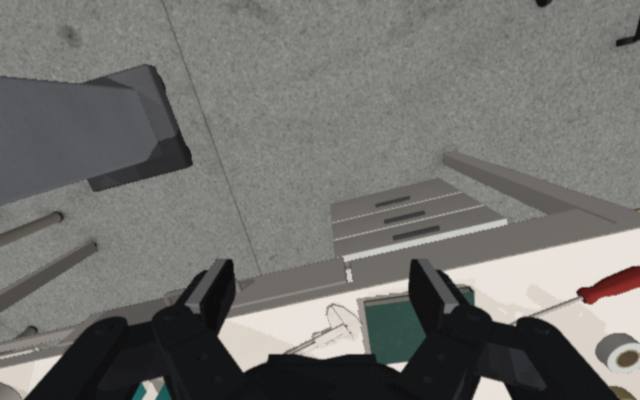

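The top picture shows the ball bar at right, with balls at about (398,198) and (471,223). The row is the mug (330,240), blower (333,198) and box (338,150), and the grey block with its flake is at (212,174). Next I measure these.

```bash
python3 - <<'E'
from h import *
P=np.load("pics/top0.npy"); px=cv2.imread("pics/top0.png").astype(int)
mn=px.min(2)
def box(u0,u1,v0,v1):
    m=np.zeros(mn.shape,bool); m[v0:v1,u0:u1]=1; return m
for n,b in dict(b1=(388,410,186,210),b2=(460,484,212,234)).items():
    m=box(*b)&(P[...,2]>0.036)&(P[...,2]<.06); q=P[m]; 
    # sphere LSQ
    A=np.c_[2*q,np.ones(len(q))]; s=np.linalg.lstsq(A,(q**2).sum(1),rcond=None)[0]
    print(n,m.sum(),q.mean(0),"sphere",s[:3],np.sqrt(s[3]+s[:3]@s[:3]), q[:,2].max())
m=box(405,462,190,230)&(P[...,2]>.025)&(P[...,2]<.045); 
q=P[m]; print("rod",m.sum(),q.mean(0),q[:,2].max())
z=P[...,2]
m=box(185,240,150,200)&(z>.04)&(z<.055); c=P[m][:,:2]
h=cv2.minAreaRect(c.astype(np.float32)*1000); print("block",h,np.median(P[m][:,2]))
m=box(185,240,150,200)&(z>.057); c=P[m][:,:2]; print("flake",cv2.minAreaRect(c.astype(np.float32)*1000),c.mean(0),P[m][:,2].max(),m.sum())
for n,b in dict(mug=(300,365,215,262),blower=(315,350,182,215),box=(310,368,128,172),red=(262,304,178,215)).items():
    m=box(*b)&(z>.02); c=P[m]; print(n,c.min(0),c.max(0))
S=np.load("pics/side0.npy")
for n,(u0,u1,v0,v1) in dict(b1=(304,322,238,258),b2=(272,292,275,298)).items():
    q=S[v0:v1,u0:u1].reshape(-1,3); pp=cv2.imread("pics/side0.png")[v0:v1,u0:u1].reshape(-1,3)
    q=q[(q[:,2]>.025)&(q[:,2]<.06)]
    A=np.c_[2*q,np.ones(len(q))]; s=np.linalg.lstsq(A,(q**2).sum(1),rcond=None)[0]
    print("side",n,len(q),q.mean(0),s[:3],np.sqrt(s[3]+s[:3]@s[:3]))
E
```

```text
b1 145 [ 0.50321692 -0.11553471  0.04258327] sphere [ 0.50463433 -0.11740191  0.03251848] 0.015569727414458405 0.05073626284827193
b2 151 [ 0.44703453 -0.27260942  0.04250083] sphere [ 0.44892928 -0.27303285  0.03167659] 0.016307819128736592 0.05089250481829788
rod 268 [ 0.47746054 -0.1904263   0.03549448] 0.042438835852323775
block ((553.6061401367188, 313.79803466796875), (51.467041015625, 70.76268768310547), 7.795740604400635) 0.049611473819932805
flake ((454.9242858886719, 190.0200653076172), (361.36083984375, 30.101621627807617), 51.93950271606445) [0.53669948 0.29718188] 0.9470113792709683 158
mug [ 0.33168559 -0.02772097  0.02026456] [0.4399478  0.08222334 0.94701138]
blower [0.33168559 0.00746985 0.0237298 ] [0.52840597 0.06198377 0.94701138]
box [ 0.33168559 -0.03424236  0.02025141] [0.65369283 0.07679573 0.94701138]
red [0.33168559 0.05703821 0.0201327 ] [0.53621766 0.18830116 0.94701138]
side b1 182 [ 0.50638862 -0.12991302  0.03758389] [ 0.50631009 -0.13895269  0.04384166] 0.019621342734171914
side b2 249 [ 0.4520839  -0.28082005  0.03757074] [ 0.4509379  -0.26801027  0.02825706] 0.022199213773961113
```

```bash
python3 - <<'E'
from h import *
a=cv2.imread("pics/top0.png")[130:270,180:500]; cv2.imwrite("pics/c0.png",cv2.resize(a,None,fx=2.5,fy=2.5,interpolation=cv2.INTER_CUBIC))
print(R.from_rotvec(r.get_obs()["tcp_rot"]).as_matrix().round(3))
E
```

```text
[[-0.968  0.249 -0.   ]
 [ 0.249  0.968 -0.001]
 [-0.    -0.001 -1.   ]]
```

View pics/c0.png

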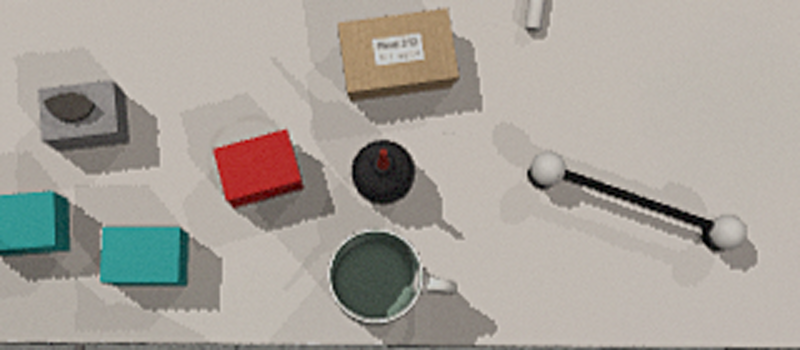

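```bash
python3 - <<'E'
from h import *
P=np.load("pics/top0.npy"); z=P[...,2]; ok=z<.3
def box(u0,u1,v0,v1):
    m=np.zeros(z.shape,bool); m[v0:v1,u0:u1]=1; return m&ok
m=box(190,236,155,195)&(z>.056); c=P[m][:,:2]; print("flake",cv2.minAreaRect(c.astype(np.float32)*1000),c.mean(0),P[m][:,2].max(),m.sum())
for n,b in dict(mug=(300,365,215,262),blower=(315,350,182,215),box=(310,368,128,172),red=(262,304,178,215)).items():
    m=box(*b)&(z>.02); c=P[m]; print(n,c.min(0),c.max(0))
# flake from colour on plane z=.064
im=r.get_image("top"); px=im["pixels"].astype(int)
m=box(190,236,155,195)&(z>.045)&(px.max(2)<75); print("flake col",m.sum(),P[m].mean(0),cv2.minAreaRect(P[m][:,:2].astype(np.float32)*1000))
E
python3 -m crank '{"jaw":[1,1,1,1,1,1,1,1],"dp":[[50,-30,10],[100,-70,20],[150,-110,20],[200,-150,20],[240,-200,20],[280,-250,20],[300,-310,20],[310,-370,20]],"twist":[0,-0.18,-0.36,-0.54,-0.72,-0.9,-1.08,-1.26]}' 35
```

```text
flake ((555.4132690429688, 318.3518371582031), (43.00131607055664, 24.53413200378418), 89.50978088378906) [0.55515099 0.31826761] 0.06587279649548572 162
mug [ 0.36225121 -0.02772097  0.02026456] [0.4399478  0.08222334 0.09489101]
blower [0.47178574 0.00746985 0.0237298 ] [0.52840597 0.06198377 0.12605742]
box [ 0.57255926 -0.03424236  0.02025141] [0.65369283 0.07679573 0.04973321]
red [0.47071662 0.10909692 0.0201327 ] [0.53621766 0.18830116 0.05425046]
flake col 123 [0.55126544 0.3167319  0.05764545] ((548.0260620117188, 309.82781982421875), (40.65370178222656, 62.304378509521484), 4.8221282958984375)
t: 1.2
tool_pos: [0.4779, 0.2882, 0.215]
tcp_rot: [2.162, 2.278, 0.0]
contact_force: [1.0, 0.5, -0.7]
gripper_width: 1.001
```

```bash

python3 -m crank '{"jaw":[1,1,1,1,1,1,1,1],"dp":[[0,-60,0],[0,-120,0],[0,-180,0],[0,-240,0],[0,-300,0],[0,-360,0],[0,-420,-10],[-1,-479,-25]],"twist":[-0.1,-0.2,-0.3,-0.4,-0.4,-0.4,-0.4,-0.4]}' 35
python3 -m crank '{"jaw":[1,1],"dp":[[0,0,0],[0,0,0]],"twist":[0,0]}'
python3 - <<'E'
from h import *
print(r.get_obs()["tool_pos"],r.get_obs()["joint_positions"].round(2))
print(R.from_rotvec(r.get_obs()["tcp_rot"]).as_matrix().round(3))
im=cam("wrist"); cv2.imwrite("pics/wrist1.png",im["pixels"]); np.save("pics/wrist1.npy",pts(im))
E
```

```text
t: 2.2
tool_pos: [0.4762, -0.1904, 0.1903]
tcp_rot: [2.565, 1.813, 0.002]
contact_force: [1.3, 1.0, 0.7]
gripper_width: 1.001
t: 2.45
tool_pos: [0.4758, -0.1883, 0.19]
tcp_rot: [-2.566, -1.811, 0.0]
contact_force: [-0.0, 0.2, -0.1]
gripper_width: 1.002
[ 0.47580357 -0.18828613  0.19002581] [-0.13  0.39  0.59  1.88 -0.27  0.95  0.24]
[[ 0.335  0.942 -0.   ]
 [ 0.942 -0.335  0.001]
 [ 0.    -0.001 -1.   ]]
```

View pics/wrist1.png

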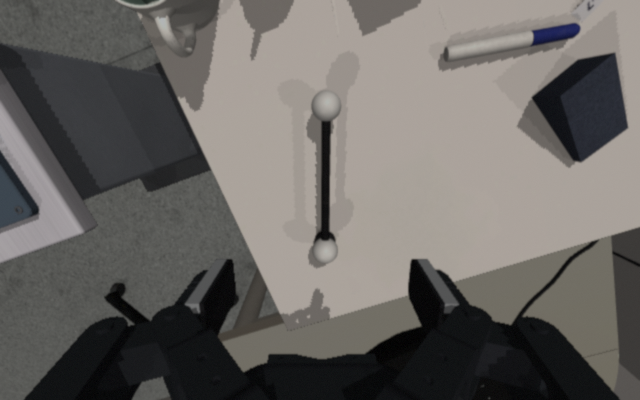

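The bar runs vertically in the wrist view, with balls at (326,105) and (325,250), parallel to the pads. I'll work out its centre from this.

```bash
python3 - <<'E'
from h import *
P=np.load("pics/wrist1.npy"); px=cv2.imread("pics/wrist1.png").astype(int); z=P[...,2]
C=[]
for (u,v) in [(326,105),(325,250)]:
    m=np.zeros(z.shape,bool); m[v-20:v+21,u-20:u+21]=1; m&=(z>.036)&(z<.06); q=P[m]
    A=np.c_[2*q,np.ones(len(q))]; s=np.linalg.lstsq(A,(q**2).sum(1),rcond=None)[0]
    print(m.sum(),s[:3],np.sqrt(s[3]+s[:3]@s[:3])); C.append(s[:3])
C=np.array(C); d=C[0]-C[1]; mid=C.mean(0)
print("mid",mid,np.linalg.norm(d),"ang",np.degrees(np.arctan2(d[1],d[0])))
o=r.get_obs(); y=R.from_rotvec(o["tcp_rot"]).as_matrix()[:,1]; print("tool y",np.degrees(np.arctan2(y[1],y[0])),"need mm",(mid-o["tool_pos"])*1000)
m=np.zeros(z.shape,bool); m[130:225,318:336]=1; m&=(z>.025)&(z<.045); print("rod",P[m].mean(0),P[m][:,2].max())
E
```

```text
712 [ 0.506338   -0.11477122  0.03174943] 0.0159347445406501
482 [ 0.45011697 -0.27146532  0.03109051] 0.016383525491010267
mid [ 0.47822749 -0.19311827  0.03141997] 0.16647605532528487 ang 70.26227559898257
tool y -19.464382195919963 need mm [   2.088696     -5.70106291 -158.73008068]
rod [ 0.48019212 -0.18698431  0.03545441] 0.03917781576045093
```

```bash

python3 -m crank '{"jaw":[1,1,1,0.8,0.8,0.8,0.8,0.8],"dp":[[2,-6,-40],[2,-6,-80],[2,-6,-115],[2,-6,-140],[2,-6,-160],[2,-6,-172],[2,-6,-177],[2,-6,-177]],"twist":[-0.004,-0.004,-0.004,-0.004,-0.004,-0.004,-0.004,-0.004]}' 35
python3 - <<'E'
from h import *
print(r.get_obs()["tool_pos"])
im=cam("wrist"); cv2.imwrite("pics/wrist2.png",im["pixels"])
im=cam("side"); cv2.imwrite("pics/side2.png",cv2.resize(im["pixels"][200:340,180:400],None,fx=3,fy=3))
E
```

```text
t: 3.5
tool_pos: [0.4782, -0.1943, 0.0135]
tcp_rot: [2.569, 1.808, 0.001]
contact_force: [-0.1, 0.0, 0.3]
gripper_width: 0.802
[ 0.47822434 -0.19430773  0.01345959]
```

View pics/wrist2.png

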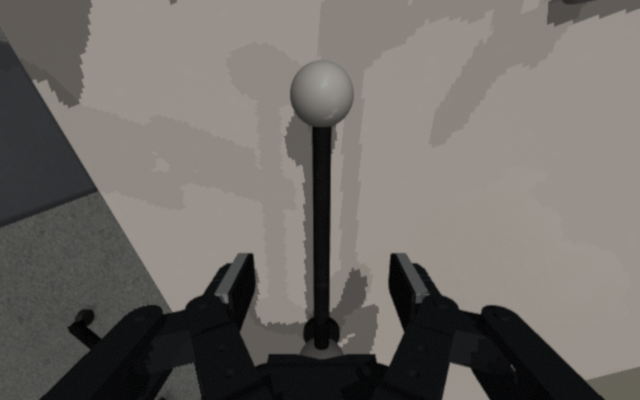

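View pics/side2.png

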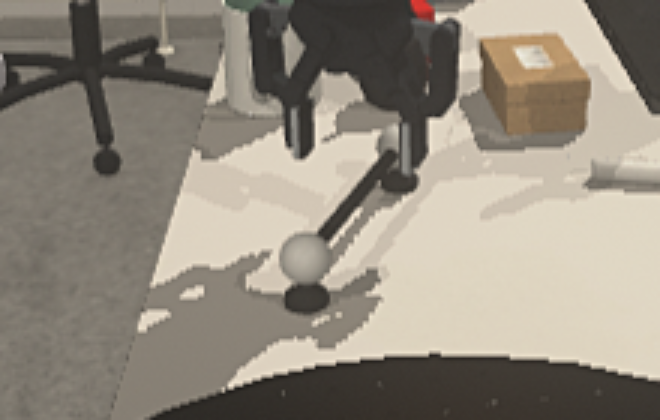

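The rod (column 322) sits midway between the pads (about 245 and 397). Closing now.

```bash

python3 -m crank '{"jaw":[0.6,0.4,0.2,0,0,0,0,0],"dp":[[0,0,0],[0,0,0],[0,0,0],[0,0,0],[0,0,0],[0,0,0],[0,0,0],[0,0,0]],"twist":[0,0,0,0,0,0,0,0]}' 35
python3 -m crank '{"jaw":[0,0,0,0],"dp":[[0,0,0],[0,0,0],[0,0,0],[0,0,0]],"twist":[0,0,0,0]}' 35
python3 -m crank '{"jaw":[0,0,0,0,0,0,0,0],"dp":[[0,0,3],[0,0,8],[0,0,14],[0,0,20],[0,0,26],[0,0,30],[0,0,30],[0,0,30]],"twist":[0,0,0,0,0,0,0,0]}' 35
python3 - <<'E'
from h import *
print(r.get_obs()["tool_pos"])
im=cam("wrist"); cv2.imwrite("pics/wrist3.png",im["pixels"])
im=cam("side"); cv2.imwrite("pics/side3.png",cv2.resize(im["pixels"][200:340,180:400],None,fx=3,fy=3))
E
```

```text
t: 4.6
tool_pos: [0.4779, -0.1946, 0.0132]
tcp_rot: [-2.57, -1.807, 0.0]
contact_force: [-0.1, 0.2, -1.1]
gripper_width: 0.003
t: 5.1
tool_pos: [0.4779, -0.1946, 0.0132]
tcp_rot: [-2.57, -1.807, 0.0]
contact_force: [0.8, 0.0, -0.1]
gripper_width: 0.003
t: 6.1
tool_pos: [0.4778, -0.1946, 0.0431]
tcp_rot: [-2.57, -1.807, 0.0]
contact_force: [-0.6, 1.4, -0.7]
gripper_width: -0.001
[ 0.47777626 -0.19459428  0.04306193]
```

View pics/side3.png

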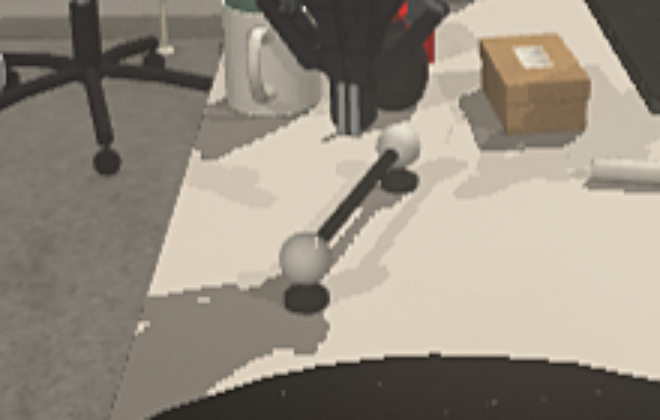

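View pics/wrist3.png

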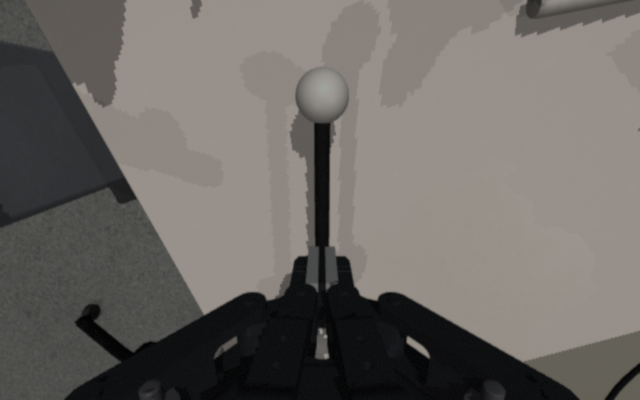

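The gripper shut completely (opening 0.003) and the bar stayed on the desk, so the grasp missed. I'll measure where the fingertips really are, and check whether the bar moved.

```bash
python3 - <<'E'
from h import *
o=r.get_obs(); print(o["tool_pos"],o["t"])
for n in ("side","top","wrist"):
    im=cam(n); P=pts(im); np.save(f"pics/{n}4.npy",P); cv2.imwrite(f"pics/{n}4.png",im["pixels"])
    M=R.from_rotvec(im["orientation"]).as_matrix(); f=200/np.tan(np.radians(im["fov_y"])/2)
    c=M.T@(o["tool_pos"]-im["origin"]); u,v=im["cx"]+f*c[0]/c[2],im["cy"]+f*c[1]/c[2]; print(n,"tcp px",u,v,"z",c[2])
    if n!="top":
        d=np.linalg.norm(P[...,:2]-o["tool_pos"][:2],axis=2); m=(d<.03)&(P[...,2]>.045 if False else P[...,2]>.02)
        q=P[m]; print(len(q), "lowest z hist",np.histogram(q[:,2],bins=np.arange(.02,.13,.005)))
E
python3 - <<'E'
import cv2
a=cv2.imread("pics/side4.png")[210:300,250:340];cv2.imwrite("pics/s4c.png",cv2.resize(a,None,fx=6,fy=6,interpolation=cv2.INTER_NEAREST))
E
```

```text
[ 0.4777732  -0.19456028  0.04297582] 6.2
side tcp px 297.36012982793847 259.7586661198151 z 0.952025926672522
2038 lowest z hist (array([ 0,  5, 33, 46,  0,  0,  0,  0,  0,  0,  0,  1, 16, 29, 41, 34, 38,
       38, 40, 29, 45]), array([0.02 , 0.025, 0.03 , 0.035, 0.04 , 0.045, 0.05 , 0.055, 0.06 ,
       0.065, 0.07 , 0.075, 0.08 , 0.085, 0.09 , 0.095, 0.1  , 0.105,
       0.11 , 0.115, 0.12 , 0.125]))
top tcp px 435.2050938820644 208.4188094368136 z 0.9118420592577468
wrist tcp px 321.9957285157477 234.96549039267268 z 0.1944253274797456
21063 lowest z hist (array([  0,   0, 240, 623,   0,   0,   0,   0,   0,   0,   0,   0,  30,
       214, 274, 310, 339, 361, 249, 592, 650]), array([0.02 , 0.025, 0.03 , 0.035, 0.04 , 0.045, 0.05 , 0.055, 0.06 ,
       0.065, 0.07 , 0.075, 0.08 , 0.085, 0.09 , 0.095, 0.1  , 0.105,
       0.11 , 0.115, 0.12 , 0.125]))
```

View pics/s4c.png

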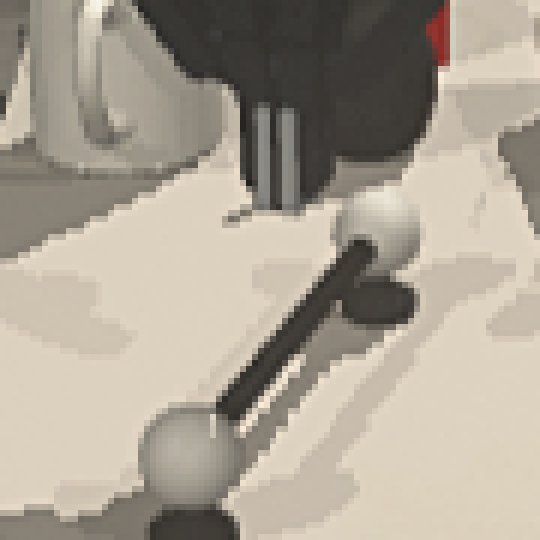

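View pics/top4.png

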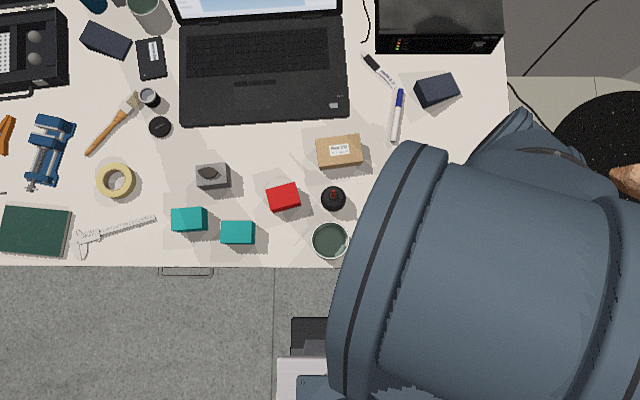

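Both cameras put the shut fingertips at z ≈ 0.080, while the state reports the TCP at 0.043. The tips are about 37 mm higher than reported. I'll check the sideways offset too, and the bar's current pose.

```bash
python3 - <<'E'
from h import *
t=r.get_obs()["tool_pos"]
for n in ("side","wrist"):
    P=np.load(f"pics/{n}4.npy"); z=P[...,2]
    d=np.linalg.norm(P[...,:2]-t[:2],axis=2); m=(d<.04)&(z>.06)&(z<.095); q=P[m]
    print(n,m.sum(),"tip",q.min(0),q.max(0),q.mean(0),"zpct",np.percentile(q[:,2],[1,3]))
    v,u=np.where(m); print(u.min(),u.max(),v.min(),v.max())
    mm=(d<.06)&(z>.027)&(z<.042); print(n,"rod",mm.sum(),P[mm].mean(0))
P=np.load("pics/wrist4.npy"); z=P[...,2]
m=np.zeros(z.shape,bool); m[65:127,292:352]=1; m&=(z>.033)&(z<.06); q=P[m]
A=np.c_[2*q,np.ones(len(q))]; s=np.linalg.lstsq(A,(q**2).sum(1),rcond=None)[0]
print("far ball",s[:3],np.sqrt(s[3]+s[:3]@s[:3]))
E
```

```text
side 87 tip [ 0.46452999 -0.20895765  0.07951723] [ 0.49375022 -0.19318297  0.09483104] [ 0.47906978 -0.20257163  0.08891277] zpct [0.08063664 0.08094217]
290 305 236 244
side rod 169 [ 0.48019064 -0.19897083  0.03477676]
wrist 518 tip [ 0.46731562 -0.19247271  0.08295   ] [ 0.49286871 -0.18120304  0.09499706] [ 0.48077152 -0.18525774  0.0899726 ] zpct [0.08366257 0.0841323 ]
293 350 247 265
wrist rod 1620 [ 0.48651803 -0.16969799  0.03554739]
far ball [ 0.50634158 -0.1145845   0.03186622] 0.01580542228401004
```

```bash

python3 -m crank '{"jaw":[0.5,0.5,0.5,0.5,0.5,0.5,0.5,0.5],"dp":[[0,0,0],[0,0,0],[0,0,-5],[0,0,-15],[0,0,-30],[0,0,-42],[0,0,-50],[0,0,-50]],"twist":[0,0,0,0,0,0,0,0]}' 35
python3 - <<'E'
from h import *
t=r.get_obs()["tool_pos"]; print(t)
for n in ("side","wrist"):
    im=cam(n); P=pts(im); z=P[...,2]
    cv2.imwrite(f"pics/{n}5.png",im["pixels"] if n=="wrist" else cv2.resize(im["pixels"][210:300,250:340],None,fx=6,fy=6,interpolation=cv2.INTER_NEAREST))
    d=np.linalg.norm(P[...,:2]-t[:2],axis=2)
    # finger points: away from rod line along jaw direction
    y=R.from_rotvec(r.get_obs()["tcp_rot"]).as_matrix()[:,1]; s=(P[...,:2]-t[:2])@y[:2]
    for sg in (1,-1):
        m=(d<.06)&(s*sg>.012)&(s*sg<.05)&(z>.012)&(z<.09); print(n,sg,m.sum(),np.percentile(z[m],[1,5,20]) if m.any() else None, s[m].min() if m.any() else 0)
E
```

```text
t: 7.35
tool_pos: [0.4774, -0.1946, -0.0075]
tcp_rot: [-2.569, -1.806, 0.001]
contact_force: [0.6, -0.2, -0.3]
gripper_width: 0.498
[ 0.47739197 -0.19460775 -0.00754237]
side 1 281 [0.03423107 0.03933532 0.04920576] 0.021101411550599886
side -1 318 [0.03286279 0.03625956 0.04763324] -0.04822045970299232
wrist 1 5725 [0.03563261 0.04287846 0.06133565] 0.019382825683947384
wrist -1 5725 [0.03532968 0.04282346 0.06122599] -0.049993937484953434
```

View pics/side5.png

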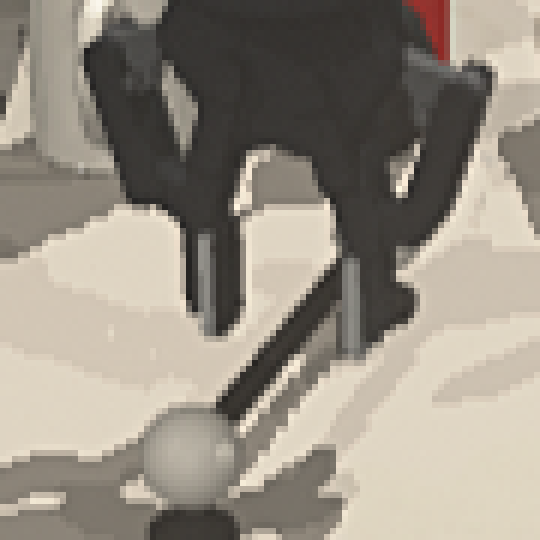

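The half-open tips are at z ≈ 0.034, on both sides of the rod, so the offset holds. I'll go down 16 mm more and close gently.

```bash

python3 -m crank '{"jaw":[0.5,0.5,0.5,0.4,0.3,0.2,0.1,0.1],"dp":[[0,0,-8],[0,0,-16],[0,0,-16],[0,0,-16],[0,0,-16],[0,0,-16],[0,0,-16],[0,0,-16]],"twist":[0,0,0,0,0,0,0,0]}' 35
python3 -m crank '{"jaw":[0,0,0,0,0,0],"dp":[[0,0,0],[0,0,0],[0,0,0],[0,0,0],[0,0,0],[0,0,0]],"twist":[0,0,0,0,0,0]}' 35
python3 - <<'E'
from h import *
im=cam("side"); cv2.imwrite("pics/side6.png",cv2.resize(im["pixels"][210:300,250:340],None,fx=6,fy=6,interpolation=cv2.INTER_NEAREST))
E
```

```text
t: 8.45
tool_pos: [0.478, -0.1947, -0.0227]
tcp_rot: [2.57, 1.807, 0.0]
contact_force: [0.2, 0.9, 3.6]
gripper_width: 0.106
t: 9.2
tool_pos: [0.4781, -0.1947, -0.0226]
tcp_rot: [2.57, 1.807, 0.0]
contact_force: [0.0, 1.2, 5.0]
gripper_width: 0.094
```

View pics/side6.png

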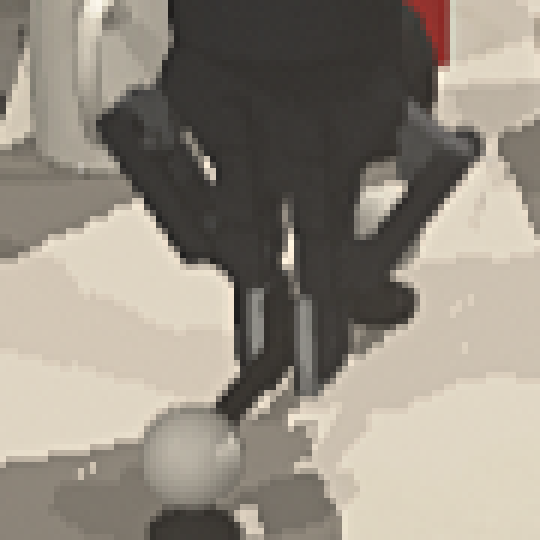

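Gripped: the opening is about 8–10 mm, with the rod between the pads. I'll lift a little and check.

```bash

python3 -m crank '{"jaw":[0,0,0,0,0,0,0,0],"dp":[[0,0,3],[0,0,8],[0,0,15],[0,0,25],[0,0,35],[0,0,45],[0,0,50],[0,0,50]],"twist":[0,0,0,0,0,0,0,0]}' 35
python3 - <<'E'
from h import *
im=cam("side"); cv2.imwrite("pics/side7.png",cv2.resize(im["pixels"][190:300,240:350],None,fx=5,fy=5,interpolation=cv2.INTER_NEAREST)); P=pts(im); np.save("pics/side7.npy",P)
im=cam("wrist"); cv2.imwrite("pics/wrist7.png",im["pixels"]);np.save("pics/wrist7.npy",pts(im))
E
```

```text
t: 10.25
tool_pos: [0.4781, -0.1946, 0.0276]
tcp_rot: [2.569, 1.807, 0.001]
contact_force: [-0.4, -0.4, -2.5]
gripper_width: 0.099
```

View pics/side7.png

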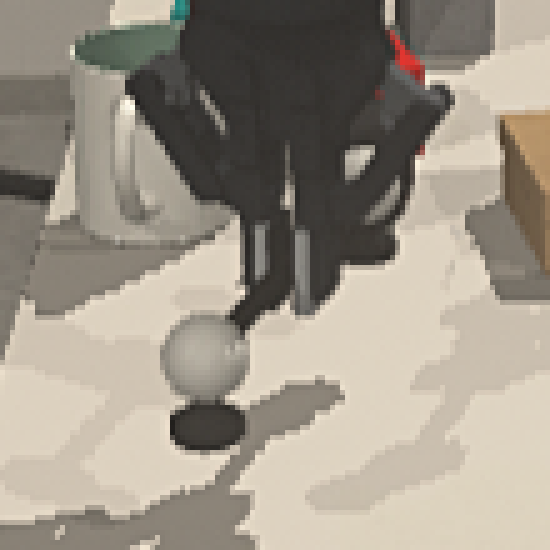

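View pics/wrist7.png

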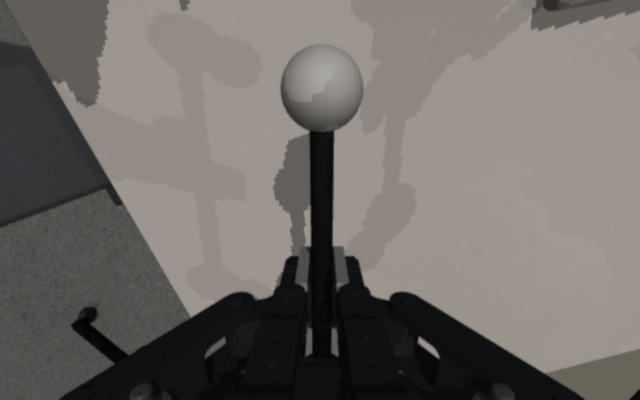

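The bar is lifted (2.5 N, about 0.2 kg). I'll check that it is level using the far ball in the wrist view and the near ball in the side view.

```bash
cat >> h.py <<'E'
from scipy.optimize import least_squares
def sphere(P,px,u,v,h,rad=.016):
    m=np.zeros(P.shape[:2],bool); m[v-h:v+h+1,u-h:u+h+1]=1
    sat=px.max(2).astype(int)-px.min(2); m&=(px.min(2)>75)
    q=P[m]; q=q[np.abs(q-np.median(q,0)).max(1)<.02]
    c=q.mean(0); ax=q.mean(0)*0
    f=lambda c:np.linalg.norm(q-c,axis=1)-rad
    return least_squares(f,c-[0,0,.012],loss="soft_l1",f_scale=.001)
E
python3 - <<'E'
from h import *
s=least_squares
Pw=np.load("pics/wrist7.npy");w=sphere(Pw,cv2.imread("pics/wrist7.png"),322,88,32)
print("far",w.x,np.abs(w.fun).mean())
Ps=np.load("pics/side7.npy")
u,v=240+205//5,190+358//5
q=Ps[v-6:v+6,u-6:u+6].reshape(-1,3); q=q[np.abs(q-np.median(q,0)).max(1)<.02]
k=least_squares(lambda c:np.linalg.norm(q-c,axis=1)-.016,q.mean(0)+[0,.012,-.005],loss="soft_l1",f_scale=.001)
print("near",k.x,np.abs(k.fun).mean())
d=w.x-k.x; print("mid",(w.x+k.x)/2,np.linalg.norm(d),"tilt deg",np.degrees(np.arcsin(d[2]/np.linalg.norm(d))),"tool",r.get_obs()["tool_pos"])
# rod top slope from wrist
z=Pw[...,2]; m=np.zeros(z.shape,bool); m[138:240,316:328]=1; q=Pw[m]; q=q[q[:,2]>.05]; s_=(q[:,:2]-w.x[:2])@(-d[:2]/np.linalg.norm(d[:2])); print("rod slope deg",np.degrees(np.arctan(np.polyfit(s_,q[:,2],1))),len(q))
E
```

```text
far [ 0.50632001 -0.11427697  0.08136087] 0.00041665198429625397
near [ 0.45031505 -0.27481002  0.08196714] 0.0010870074740806457
mid [ 0.47831753 -0.19454349  0.081664  ] 0.17002288360168064 tilt deg -0.20430434276928008 tool [ 0.47776849 -0.19451429  0.02703491]
rod slope deg [-6.67870758  5.21600468] 1224
```

Level (−0.2°). The rod's middle is 54.5 mm above the reported tool z. Next I lift well above the 125 mm blower.

```bash

python3 -m crank '{"jaw":[0,0,0,0,0,0,0,0],"dp":[[0,0,5],[0,0,15],[0,0,35],[0,0,60],[0,0,85],[0,0,108],[0,0,122],[0,0,125]],"twist":[0,0,0,0,0,0,0,0]}' 35
python3 -m crank '{"jaw":[0,0,0,0,0,0,0,0],"dp":[[0,5,0],[2,15,0],[5,35,0],[10,65,0],[15,100,0],[20,138,0],[25,176,0],[30,214,0]],"twist":[0,0,0.02,0.05,0.09,0.13,0.17,0.21]}' 35
python3 -m crank '{"jaw":[0,0,0,0,0,0,0,0],"dp":[[6,38,0],[12,76,0],[18,114,0],[24,152,0],[30,188,0],[34,220,0],[37,245,0],[39,260,0]],"twist":[0.04,0.08,0.12,0.16,0.20,0.23,0.24,0.25]}' 35
python3 - <<'E'
from h import *
for n in ("side","wrist","top"):
    im=cam(n); cv2.imwrite(f"pics/{n}8.png",im["pixels"]); np.save(f"pics/{n}8.npy",pts(im))
E
```

```text
t: 11.35
tool_pos: [0.4782, -0.1948, 0.153]
tcp_rot: [2.569, 1.807, 0.001]
contact_force: [0.4, 0.4, -3.3]
gripper_width: 0.1
t: 12.35
tool_pos: [0.5075, 0.0214, 0.1516]
tcp_rot: [-2.364, -2.068, 0.001]
contact_force: [0.4, -0.6, -2.6]
gripper_width: 0.105
t: 13.35
tool_pos: [0.5464, 0.2809, 0.1515]
tcp_rot: [-2.088, -2.347, 0.002]
contact_force: [0.7, -0.3, -3.0]
gripper_width: 0.098
```

View pics/wrist8.png

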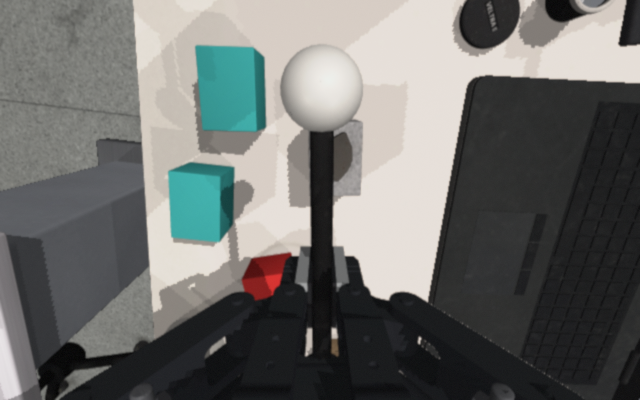

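View pics/side8.png

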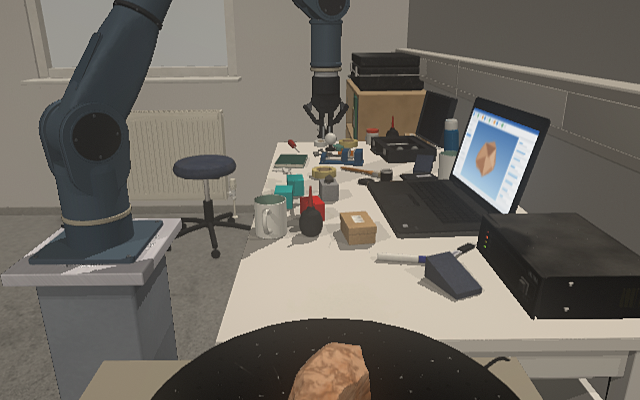

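View pics/top8.png

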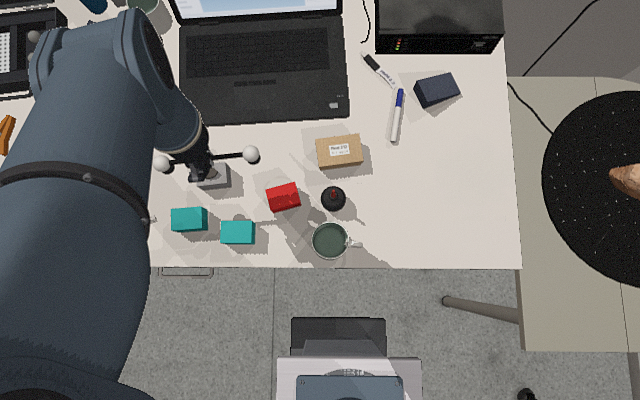

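The row is untouched: its pixel positions are the same as before. I'll refine the block and flake from the wrist view and the earlier side view.

```bash
python3 - <<'E'
from h import *
P=np.load("pics/wrist8.npy"); px=cv2.imread("pics/wrist8.png").astype(int); z=P[...,2]
m=np.zeros(z.shape,bool); m[112:200,280:370]=1; 
b=m&(z>.044)&(z<.07); q=P[b]; print("wrist block",b.sum(),q.min(0),q.max(0))
# right-hand edge: rows
for lo,hi,n in ((.044,.054,"block"),(.056,.07,"flake")):
    E=[]
    for v in range(112,200):
        u=np.where(m[v]&(z[v]>lo)&(z[v]<hi))[0]; u=u[u>332]
        if len(u): E.append(P[v,u.max()])
    E=np.array(E); p=np.polyfit(E[5:-5,1],E[5:-5,0],1); print(n,"edge slope deg",np.degrees(np.arctan(p[0])),"x at y=.315",np.polyval(p,.315),"y range",E[:,1].min(),E[:,1].max(), "maxx",E[:,0].max())
def rect(P,m): 
    return cv2.minAreaRect((P[m][:,:2]*1000).astype(np.float32)),m.sum()
for n,(u0,u1,v0,v1) in dict(side=(315,345,172,205),top=(185,240,150,200)).items():
    P=np.load(f"pics/{n}0.npy"); z=P[...,2]; m=np.zeros(z.shape,bool); m[v0:v1,u0:u1]=1
    near=(np.abs(P[...,0]-.55)<.06)&(np.abs(P[...,1]-.315)<.07)
    print(n,rect(P,m&near&(z>.046)&(z<.08)),"flake",rect(P,m&near&(z>.0575)), np.median(P[m&near&(z>.0575)],0))
o=r.get_obs()
W=np.load("pics/wrist8.npy"); w=sphere(W,cv2.imread("pics/wrist8.png"),322,88,32).x
y=R.from_rotvec(o["tcp_rot"]).as_matrix()[:,1]; a=np.degrees(np.arctan2(y[1],y[0])); print("rod ang",a+90, "far ball",w,o["tool_pos"])
d=np.r_[-y[1],y[0],0]; print("mid from far ball",w-d*.085,w+d*.085)
# ball centres in top8
T=np.load("pics/top8.npy"); pt=cv2.imread("pics/top8.png")
for u,v in ((163,163),(251,154)):
    s=sphere(T,pt,u,v,9); print("top ball",s.x,np.abs(s.fun).mean(),len(s.fun))
E
python3 - <<'E'
import cv2
a=cv2.imread("pics/wrist8.png")[100:220,260:400];cv2.imwrite("pics/w8c.png",cv2.resize(a,None,fx=5,fy=5,interpolation=cv2.INTER_NEAREST))
a=cv2.imread("pics/top0.png")[150:200,180:245];cv2.imwrite("pics/t0c.png",cv2.resize(a,None,fx=10,fy=10,interpolation=cv2.INTER_NEAREST))
E
```

```text
wrist block 2065 [0.5274872  0.27960712 0.04410513] [0.58380582 0.35316028 0.06550469]
block edge slope deg -6.984992361584526 x at y=.315 0.5798901758626471 y range 0.28480556595420925 0.35316028122567766 maxx 0.583805823414051
flake edge slope deg -2.822744031752734 x at y=.315 0.5673722212949197 y range 0.2984346231844162 0.3426073638266913 maxx 0.5701002019479118
side (((556.3660888671875, 314.4407958984375), (48.931182861328125, 80.2722396850586), 7.7184224128723145), np.int64(161)) flake (((559.0906982421875, 317.69415283203125), (40.40321350097656, 24.06078338623047), 71.91265106201172), np.int64(40)) [0.55896402 0.31977992 0.06031695]
top (((553.4714965820312, 313.6557922363281), (50.55565643310547, 70.40072631835938), 6.752856731414795), np.int64(657)) flake (((554.9949951171875, 318.4102478027344), (42.8671989440918, 23.98651885986328), 87.36961364746094), np.int64(139)) [0.55532082 0.32009915 0.06016141]
rod ang 96.59811749105207 far ball [0.53638298 0.36725031 0.20575081] [0.54676467 0.27922134 0.1518742 ]
mid from far ball [0.54614986 0.28281331 0.20575081] [0.52661609 0.45168731 0.20575081]
top ball [0.53516471 0.36371452 0.20542808] 0.0007360501620504844 219
top ball [0.55536621 0.1951101  0.20548058] 0.0007541043683772155 220
```

View pics/t0c.png

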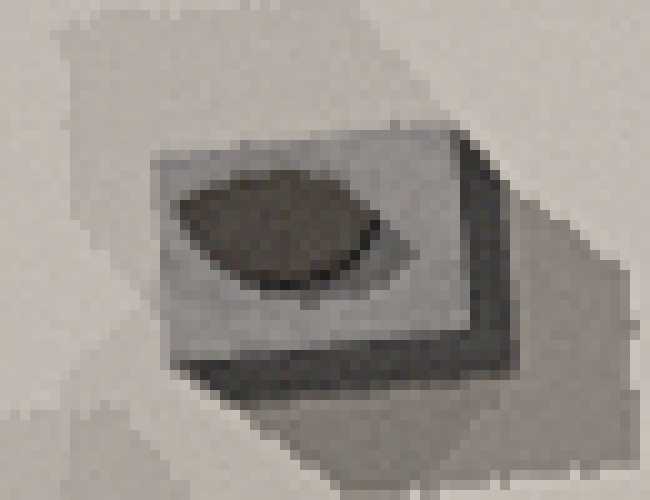

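View pics/w8c.png

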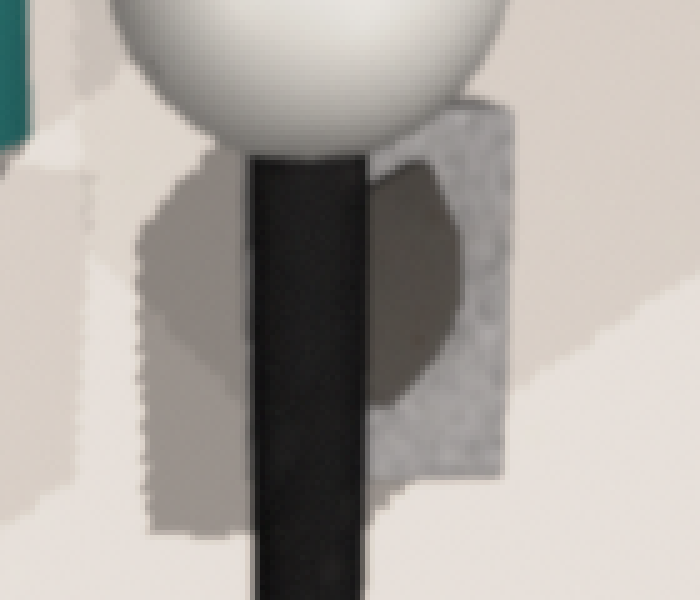

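```bash

python3 -m crank '{"jaw":[0,0,0,0,0,0,0,0],"dp":[[2,8,0],[5,20,0],[8,32,-5],[9.5,38,-18],[9.5,38.5,-38],[9.5,38.5,-58],[9.5,38.5,-72],[9.5,38.5,-80]],"twist":[0,0.004,0.008,0.008,0.008,0.008,0.008,0.008]}' 35
python3 -m crank '{"jaw":[0,0,0,0],"dp":[[0,0,0],[0,0,0],[0,0,0],[0,0,0]],"twist":[0,0,0,0]}' 35
cat > chk.py <<'E'
from h import *
import sys
n=sys.argv[1]
o=r.get_obs(); print(o["t"],o["tool_pos"],o["contact_force"].round(1),o["gripper_width"])
for c in ("side","wrist","top"):
    im=cam(c); cv2.imwrite(f"pics/{c}{n}.png",im["pixels"]); np.save(f"pics/{c}{n}.npy",pts(im))
y=R.from_rotvec(o["tcp_rot"]).as_matrix()[:,1]; print("rod ang",90+np.degrees(np.arctan2(y[1],y[0])))
E
python3 chk.py 9
```

```text
t: 14.5
tool_pos: [0.556, 0.3176, 0.071]
tcp_rot: [-2.081, -2.353, 0.002]
contact_force: [-0.0, -0.4, -1.9]
gripper_width: 0.1
t: 15.0
tool_pos: [0.5566, 0.318, 0.0726]
tcp_rot: [2.081, 2.354, 0.001]
contact_force: [0.2, -0.3, -2.5]
gripper_width: 0.099
15.0 [0.55659524 0.31797324 0.07263641] [ 0.2 -0.3 -2.5] 0.09912242370763369
rod ang 97.04504728553884
```

View pics/wrist9.png

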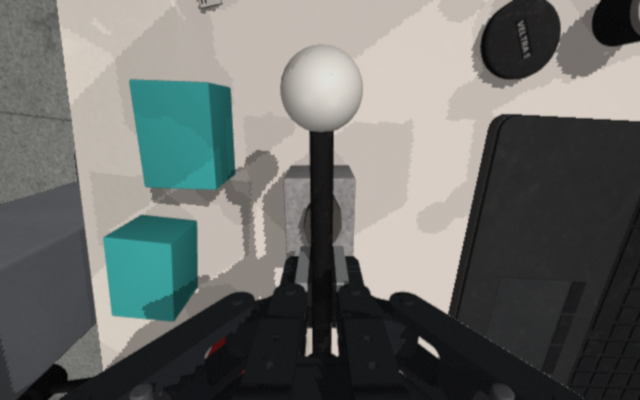

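View pics/top9.png

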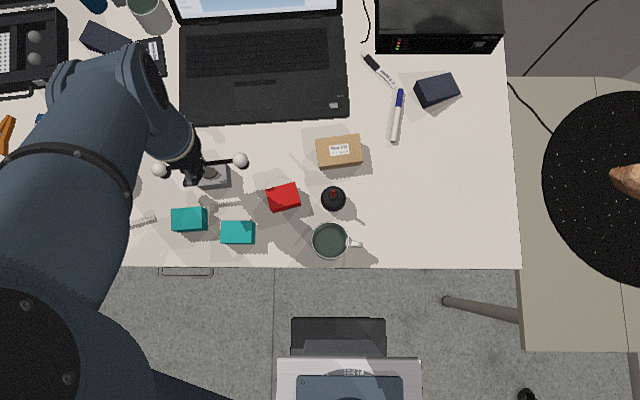

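In the wrist view the rod (column 321) lies over the block (286–354) and the flake (302–342). Now measuring the bar's position against them.

```bash
cat > m.py <<'E'
from h import *
import sys
n=sys.argv[1]; C=[]
T=np.load(f"pics/top{n}.npy"); pt=cv2.imread(f"pics/top{n}.png")
for a in sys.argv[2:4]:
    u,v=map(int,a.split(","))
    s=sphere(T,pt,u,v,9); print("top ball",s.x,np.abs(s.fun).mean(),len(s.fun)); C.append(s.x)
C=np.array(C); d=C[0]-C[1]; mid=C.mean(0); print("mid",mid,"len",np.linalg.norm(d),"ang",np.degrees(np.arctan2(d[1],d[0])),"tilt",np.degrees(np.arcsin(d[2]/.17)))
W=np.load(f"pics/wrist{n}.npy"); pw=cv2.imread(f"pics/wrist{n}.png")
w=sphere(W,pw,322,88,32).x; dd=d/np.linalg.norm(d); print("wrist far ball",w,"mid",w-dd*.085)
z=W[...,2]; near=(np.abs(W[...,0]-.555)<.06)&(np.abs(W[...,1]-.315)<.06)
f=near&(z>.0575)&(z<.068); q=W[f]
print("flake",f.sum(),q.min(0),q.max(0)); t=np.array([-dd[1],dd[0]])
s=(q[:,:2]-[.555,.318])@t; print("flake cross-range mm",s.min()*1e3,s.max()*1e3,"along max",((q[:,:2]-[.555,.318])@dd[:2]).max()*1e3)
b=near&(z>.045)&(z<.054); q=W[b]; s=(q[:,:2]-[.555,.318])@t; print("block cross",np.percentile(s,[1,99])*1e3, "along max",((q[:,:2]-[.555,.318])@dd[:2]).max()*1e3)
print("rod mid cross", (mid[:2]-[.555,.318])@t*1e3)
T0=z
E
python3 m.py 9 161,170 240,160
```

```text
top ball [0.54438596 0.40082604 0.1263962 ] 0.0008349156613863529 183
top ball [0.56561351 0.23233124 0.12625546] 0.000824022687547276 173
mid [0.55499973 0.31657864 0.12632583] len 0.1698267513411223 ang 97.18049004747213 tilt 0.04743603362334097
wrist far ball [0.54587311 0.40243358 0.12659261] mid [0.55649771 0.31810024 0.12652216]
flake 476 [0.54378047 0.30425612 0.05757398] [0.57008019 0.3418951  0.0653649 ]
flake cross-range mm -15.049388704859698 11.234827187243793 along max 22.931824027953567
block cross [-24.55411556  24.63008456] along max 33.08392394864542
rod mid cross 0.17792734804361132
```

```bash

python3 -m crank '{"jaw":[0,0,0,0,0,0,0,0],"dp":[[0,1,-3],[0.5,1.5,-9],[0.5,1.5,-16],[0.5,1.5,-23],[0.5,1.5,-28],[0.5,1.5,-31],[0.5,1.5,-32],[0.5,1.5,-32]],"twist":[0,0,0,0,0,0,0,0]}' 35
python3 -m crank '{"jaw":[0,0,0,0,0,0,0,0],"dp":[[0,0,0],[0,0,0],[0,0,0],[0,0,0],[0,0,0],[0,0,0],[0,0,0],[0,0,0]],"twist":[0,0,0,0,0,0,0,0]}' 35
python3 chk.py 10
python3 - <<'E'
import cv2
a=cv2.imread("pics/top10.png")[140:200,140:260];cv2.imwrite("pics/t10c.png",cv2.resize(a,None,fx=6,fy=6,interpolation=cv2.INTER_NEAREST))
a=cv2.imread("pics/side10.png")[120:210,280:380];cv2.imwrite("pics/s10c.png",cv2.resize(a,None,fx=6,fy=6,interpolation=cv2.INTER_NEAREST))
E
```

```text
t: 16.15
tool_pos: [0.557, 0.3193, 0.0403]
tcp_rot: [2.081, 2.354, 0.0]
contact_force: [0.5, 0.2, -3.3]
gripper_width: 0.097
t: 17.15
tool_pos: [0.5569, 0.3194, 0.0402]
tcp_rot: [-2.081, -2.354, -0.0]
contact_force: [1.2, 0.9, -2.6]
gripper_width: 0.098
17.15 [0.5569092  0.31936039 0.04019691] [ 1.2  0.9 -2.6] 0.09783334616781507
rod ang 97.048949961868
```

View pics/t10c.png

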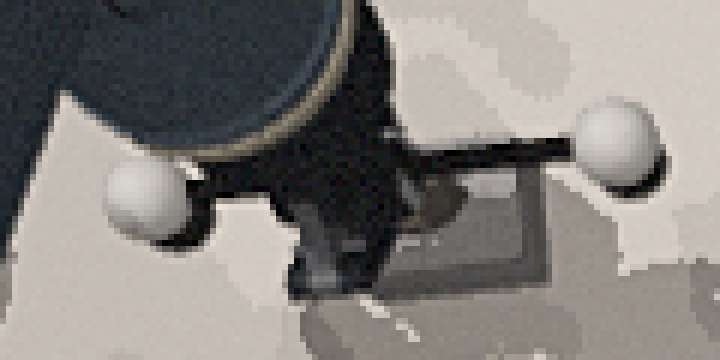

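View pics/s10c.png

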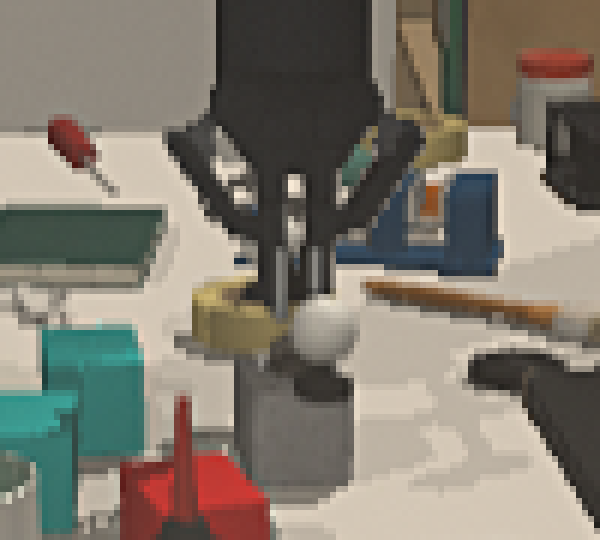

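View pics/wrist10.png

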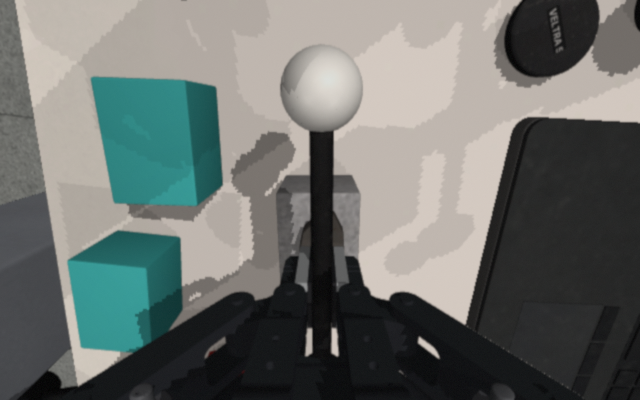

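```bash
python3 m.py 10 164,173 242,164
```

```text
top ball [0.54488657 0.40215873 0.09411879] 0.0008968714317618279 171
top ball [0.56580417 0.23370628 0.09410735] 0.0008578907333480348 166
mid [0.55534537 0.3179325  0.09411307] len 0.16974620178926936 ang 97.07847304193588 tilt 0.003856846326526849
wrist far ball [0.54626932 0.40383613 0.09422027] mid [0.55674376 0.31948397 0.09421454]
flake 449 [0.54373588 0.31729067 0.05768356] [0.56939127 0.34274858 0.06552005]
flake cross-range mm -14.741735911770952 11.265681736623655 along max 23.87301503023435
block cross [-24.40664431  24.71596205] along max 33.005095295128974
rod mid cross -0.33442042411585343
```

The rod's middle is at (0.555, 0.318, 0.094) against a flake centre of (0.555, 0.318). It is level and runs along the block. Handing in.

```bash
python3 -c "
from bench import r
print(r.get_obs()['tool_pos'],r.get_obs()['gripper_width'],r.sign_off())"
```

```text
the job is handed in; nothing more can be done
[0.55692591 0.31935564 0.04019801] 0.10047154949575937 None
```

The ball bar is held level over the find with a 35 N grip, and I handed the job in at about 17.5 s. I carried it over the row with its feet about 0.17 m up, against 0.125 m for the blower.

**Missed first grasp:** the gripper closed above the rod without visibly moving the bar. The reported tool height disagreed with the cameras: the real fingertips were about 37 mm higher than the state said. I worked from the camera heights after that, and the second grasp held.

**Final position from the cameras:**

| Check | Measured | Asked for |
|---|---|---|
| Rod axis height | 94.1 mm (top), 94.2 mm (wrist) | 94 mm |
| Offset from the flake's centre | within about 1 mm (top); about 1–2 mm (wrist) | centred |
| Rod tilt | about 0.0° | level |
| Rod direction | 97.1°; block length measures 96.8–97.8° | along the block |

- **Steadiness:** the bar stayed still in the last readings, and the wrist force matched the bar's weight alone.
- **Row:** in the last full top view, taken just before the final 32 mm lowering, the row was in its original place.
- **Camera disagreement:** the top and wrist cameras differ by about 1.5 mm, which is within their calibration.

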